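Snap the balance weight onto the jig's sprung loop

ROBOT

A 7-joint arm with a two-finger parallel gripper is mounted at the origin on the work surface. World frame = base frame: x ahead of the robot, y to its left, z up, the work surface at z = 0. Lengths are in mm, angles in rad, forces in N, time in s.
With the tool pointing down it reaches from about 425 to 875 mm from the base axis. Payload 8.4 kg.
Tool frame: the origin (TCP) lies on the mounting face of the last link; the fingertips stand manip.tip_extent ahead of it and the grasp point (between the pads) lies 155 mm ahead of it (manip.tip_extent is the distance from the TCP to the fingertips, in mm); z points along the fingers, x is the direction in which the jaws open and shut, and the axes are right-handed (so a half turn about z gives the same grasp; the last joint's range is limited). The gripper opens to 85 mm and grips with 20 to 120 N. Pads are 22 mm wide; open, the fingers measure 114 mm over their backs; the gripper's body (76 mm by 85 mm) begins 54 mm behind the grasp point. The pads swing forward as they close: fully open they stand 13 mm farther back than shut.
Start: joints at [-1.239, 0.333, 0.04, 1.465, -0.013, 1.343, -0.059], TCP at [271.44, 590.588, 404.708] pointing down, gripper open.
Joint ranges: [-2.58, 2.58], [-0.38, 2.09], [-1.3, 1.39], [0.25, 2.4], [-1.5, 4.64], [0.08, 2.09], [-2.65, 2.65]. Speed limits (rad/s): [2.22, 2.22, 2.79, 2.79, 3.14, 3.14, 3.14].

INTERFACE

Orientations are given as a 3x3 rotation matrix whose columns are the frame's x, y, z axes.
In Python, from rig import manip, read_camera gives the robot as it stands.
- The arm moves only by the tool apply_moves, never from a script. Its arguments are lists of equal length, an entry for each row: "delta_rot": the turn, a rotation vector about the tool's x, y, z in rad, a list of three; "dp": the shift along the tool's x, y, z in mm, a list of three; "jaw": the gripper command: -1 is shut, 1 is fully open, values between are in proportion. A call has 1 to 10 rows; each row shifts and turns the commanded pose from where the row before left it, along the tool's axes as they then stand; what a row does not reach is not made up. A row lasts 1/12 s, in which the tool goes at most 41.7 mm and 7.16 degrees, less where a joint would pass 70% of its speed; a pose out of reach is approached as far as the arm can. A call with a gripper value outside its range is refused whole. The fingers move at their own pace and stop on an object; "grip_force" is the grip in N (left out, the last holds). Time passes only in rows, so rows that do not move let the fingers close. It gives the time, the measured TCP pose, the force and the opening at its end, in the units of the state.
- manip.sense(): the state, without advancing time (a new reading comes with each control period).
- read_camera(name): name is "scene" or "top" or "wrist"; returns a dict with "img" (480x640x3 uint8, red, green, blue), "range_z" (480x640 float32, mm along the optical axis (not along the pixel's ray), 0 where there is no reading), "fx", "fy", "cx", "cy" (pixels), "R" (3x3) and "t" (3): a world point X has camera coordinates R X + t; the wrist camera has in their place "mount" (4x4, takes a point from camera to tool coordinates, whose origin is the TCP and whose axes are the tool frame's). Camera axes: x right, y down, z forward; pixel columns grow to the right and rows downward; lengths in mm; the calibration is good to about 2 mm. A picture is of the moment at which its call begins: read the wrist's pose just before it.
- manip.close_job(): hands the job in, once; it reports no verdict.
The state is a dict: "time_s": time; "joint_positions": joint angles; "qvel": joint speeds; "joint_torque": joint torques, N m; "ee_pos": TCP position; "orientation": TCP orientation; "ft_force": force on the tool from outside, world axes, zero at the start; "ft_torque": the same for the moment, N m; "gripper_width": finger opening in mm.
Only numpy, scipy, OpenCV 4.12 (cv2) and the standard library are available. Lean on these libraries where they do the work, as an engineer would, in place of code of your own. Each camera call takes 0.05 s, during which the arm holds its last target. There are 200 camera calls.

TASK

Clip the balance weight onto the sharpening jig: push its snap hook onto the front bar of the jig's sprung loop until the gate flicks shut behind the bar, then draw the hook back gently until the loop follows by about 8 mm, to prove that the gate holds. Then let the weight hang freely from the loop by the top of its hook and let go. Stay under 15 N on the jig, never hard against the loop's stops, and leave the bottle, the stone box and the whetstone alone.

Things in the scene. Friction and masses are not known exactly. Their poses are not given: they have to be found in the camera images.
- grip_plate (a point): Centre of the flat steel grip plate (26 mm along x, 10 mm thick along y, 45 mm tall) above the balance weight's snap hook; pinch it here from above across the 10 mm. z is up, x the way the hook opens. Weight, hook and plate are one rigid piece, 0.3 to 0.5 kg, 147 mm tall, standing on the table with this point 125 mm above its underside. The loop's bar hangs home 33.5 mm below it.
- hook_nose (a point): Lowest point of the hook's nose, the upper edge of its mouth: 15 mm ahead (x) of and 45.5 mm below the grip plate's centre. Hook of 9 mm round bar, symmetric in y; nose 9 mm thick. Inside: the back's inner face is 29.5 mm behind this point, the arch peaks 16 mm above it and 15 mm behind it, the lower jaw's top is 27.5 mm below it. Mouth: between nose and jaw, closed by the gate.
- weight_middle (a point): Centre of the dark steel cylinder under the hook: 42 mm diameter, 36 mm tall, axis through the grip plate's centre, 107 mm below that.
- gate (a joint): Angle (rad) of the hook's sprung gate (a round-ended brass bar 27 mm long, 6 mm thick), hinged on the lower jaw right below the nose, tip just under the nose. 0 = shut, cannot open outwards; folds inwards to 1.25; 4 N at the bar starts it. A bar entering high, its top 1 to 4 mm under the nose, passes the gate's tip at 6 to 9 N; entering lower it has less leverage and drives the loop to its stop with the gate half open, until the hook is lowered a few mm.
- loop_bar (a point): Middle of the loop's front bar (moves with it). The loop is a level rectangle of 8 mm round steel bar, 46 x 46 mm between bar centres, on the end of a level draw rod from the jig's head. x: the way the hook is to be pushed, towards the column; y: along the bar; z up. 150 mm above the table.
- loop (a joint): Travel (m) of loop and draw rod along the loop's x: 0 at rest, positive pushed in towards the column, negative drawn out. A damped spring (about 400 N/m, 80 N per m/s: move slowly) returns it, so the loop gives way by 12 to 19 mm while the gate is pushed open. Hard stops at +0.020 and -0.015.
- stand: The sharpening jig, fixed: steel disc foot 136 mm across, 16 mm thick, origin at its underside centre, with a 100 mm wide tail to x = +100 mm; column and head (40 x 50 mm, top 167 mm up) carry the draw rod. At rest the loop's bar is at x = -110, z = 150 mm. A thin rod leans up behind to z = 220 mm at x = +100 mm.
- oil_bottle: Clear oil bottle with a red cap, 52 mm diameter, 120 mm tall, standing; origin at its underside. Leave alone.
- stone_box: Dark blue flat carton, 75 x 200 x 34 mm; origin at its underside. Leave alone.
- whetstone: Pale green whetstone on a wooden base, 70 x 210 x 38 mm; origin at its underside. Leave alone.
There are look-alikes about, which are no part of the job. Several things look just like the stand: the one meant starts farthest to the robot's left.

How it is judged (in metres and radians):
On the way, in this order (a step that is already met when the one before it is completed fails the run):
1. the weight is lifted clear of the table with the loop's bar outside the hook (height (world z) of grip_plate above 0.165 m and (x of loop_bar in the frame of grip_plate above 0.02 m or x of loop_bar in the frame of grip_plate below -0.02 m or y of loop_bar in the frame of grip_plate above 0.04 m or y of loop_bar in the frame of grip_plate below -0.04 m)), for 0.1 s.
2. the bar is inside the hook and the gate has shut behind it (x of loop_bar in the frame of grip_plate between -0.015 and 0.013 m and y of loop_bar in the frame of grip_plate between -0.02 and 0.02 m and z of loop_bar in the frame of grip_plate between -0.072 and -0.025 m and value of joint gate below 0.15 rad and value of joint loop above -0.003 m), for 0.1 s.
3. the hook is drawn back until the shut gate pulls the loop out by at least 5 mm (x of loop_bar in the frame of grip_plate between -0.015 and 0.013 m and y of loop_bar in the frame of grip_plate between -0.02 and 0.02 m and z of loop_bar in the frame of grip_plate between -0.072 and -0.025 m and value of joint gate below 0.15 rad and value of joint loop below -0.005 m), for 0.2 s.
At the end, for the whole second after the job is handed in: The loop's bar lies in the hook's arch (28 to 38 mm below the grip plate's centre, within 8 mm along its x, 18 mm along its y), gate under 0.12 rad, weight upright within 0.2 rad and hanging free, loop within 4 mm of rest, bystanders within 20 mm of their start (x of loop_bar in the frame of grip_plate between -0.008 and 0.008 m and y of loop_bar in the frame of grip_plate between -0.018 and 0.018 m and z of loop_bar in the frame of grip_plate between -0.038 and -0.028 m and value of joint gate below 0.12 rad and angle between grip_plate's own z axis and vertical below 0.2 rad and value of joint loop between -0.004 and 0.004 m and distance of each of oil_bottle, stone_box, whetstone from where it was at the start of the episode below 0.02 m); the robot touches nothing.
It fails at once if the jig is pushed or pulled with more than 15 N (contact force between stand and anything else above 15 N).
It fails at once if a bystander is moved by more than 20 mm (distance of any of oil_bottle, stone_box, whetstone from where it was at the start of the episode above 0.02 m).
It also fails if it takes over 61 s, if anything falls off the work surface, if the arm or the gripper's body presses on something with over 40 N, if the wrist force passes 120 N, or if a joint passes its speed limit or range.

## Working session

There is one attempt and no reset: what is moved stays moved. The work goes in short steps, Python scripts to look and compute and a tool call to move; the robot and the scene stay as the last step left them, time stands still between calls to the robot, and variables do not carry over. Pictures are saved under pics/ and viewed, about 8 in all and at most 12, crops included, and the job is handed in when it is done.

Besides the shell and the picture viewer there is one more tool, called in YAML: its name, and indented under it one key for each argument. apply_moves: Moves the arm, as the interface text tells. Its arguments: {"type":"object","properties":{"delta_rot":{"type":"array","items":{"type":"array","items":{"type":"number"}}},"dp":{"type":"array","items":{"type":"array","items":{"type":"number"}}},"jaw":{"type":"array","items":{"type":"number"}},"grip_force":{"type":"number"}},"required":["delta_rot","dp","jaw"]}

```bash
ls; mkdir -p pics; cat > h.py <<'E'
import numpy as np, cv2
from rig import manip, read_camera
def world(c,T=None):
    z=c["range_z"]; v,u=np.mgrid[0:480,0:640]
    P=np.stack([(u-c["cx"])/c["fx"]*z,(v-c["cy"])/c["fy"]*z,z],-1)
    if "R" in c: W=(P-np.array(c["t"]).ravel())@np.array(c["R"])
    else:
        M=np.array(c["mount"]); W=P@M[:3,:3].T+M[:3,3]
        W=W@np.array(T[1]).T+np.array(T[0])
    W[z==0]=np.nan
    return W
def snap(n):
    s=manip.sense(); c=read_camera(n)
    return c,world(c,(np.array(s["ee_pos"]),np.array(s["orientation"]).reshape(3,3)))
E
python3 - <<'E'
from h import *
print(manip.sense(), manip.tip_extent)
for n in("top","scene"):
    c,W=snap(n); cv2.imwrite(f"pics/{n}.png",c["img"][...,::-1]); np.savez(f"{n}.npz",W=W,img=c["img"])
    print(n,c["fx"],c["cx"],c["cy"],c["R"],c["t"])
E
```

```text
pics
{'time_s': 0.0, 'joint_positions': array([-1.23925151,  0.33394398,  0.03987228,  1.46626516, -0.01340153,
        1.34329454, -0.05850709]), 'qvel': array([ 1.74118248e-04,  9.48916594e-05,  5.51783086e-04,  1.26039704e-03,
       -1.23142622e-03, -2.98001070e-04, -7.11915320e-04]), 'joint_torque': array([-2.68476151e-04, -6.58544898e+01,  1.36466805e+00, -4.05580187e+01,
        1.65285158e-02,  1.21603272e-02,  2.66942283e-05]), 'ee_pos': array([271.34305662, 590.47010953, 403.80261314]), 'orientation': array([[ 4.17568256e-01,  9.08645371e-01, -5.84616094e-04],
       [ 9.08644076e-01, -4.17568651e-01, -1.53766206e-03],
       [-1.64130687e-03,  1.10870916e-04, -9.99998647e-01]]), 'ft_force': array([0.51447014, 0.79898987, 1.64521463]), 'ft_torque': array([ 0.00740875, -0.02352699,  0.01244428]), 'gripper_width': 85.20926023497928} 173.4
top 509.0084749229012 316.5665284774853 233.32806876526334 [[-0.02824246 -0.99959133  0.00442071]
 [-0.97910202  0.02677197 -0.20159984]
 [ 0.2013991  -0.010022   -0.97945799]] [-114.05152811  536.5222444  1275.4144644 ]
scene 434.5552206210568 324.6938010070788 244.17008785036256 [[-0.52458852  0.8511923   0.01668993]
 [ 0.60857943  0.38863133 -0.69180688]
 [-0.59534692 -0.3527568  -0.72188966]] [ 356.0660123 -185.3740838 1546.7748652]
```

View pics/top.png

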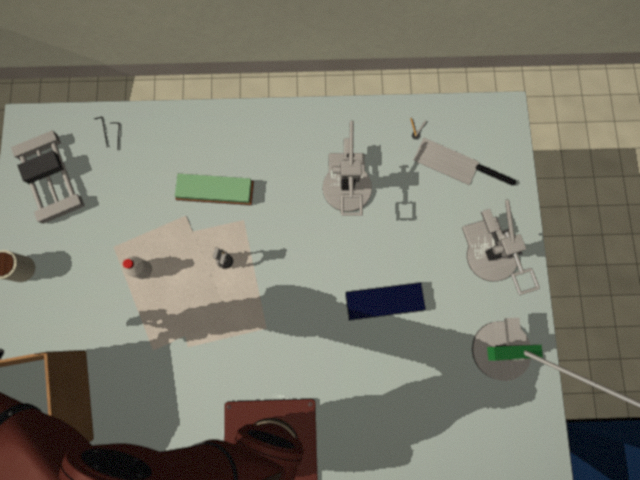

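View pics/scene.png

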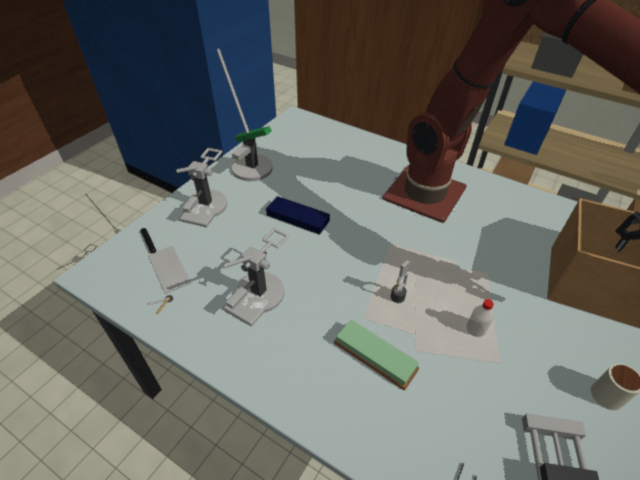

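Top view: the leftmost stand is at about (347,180), its loop at (352,205) facing the robot. The weight is at (225,258), the bottle at (137,267), the green stone at (215,188) and the blue box at (385,300).

```bash
python3 - <<'E'
from h import *
d=np.load("top.npz");W=d["W"];img=d["img"]
s=np.load("scene.npz");S=s["W"]
print(W[258,225],W[205,352],W[267,137])
def box(W,x,y,z): return (abs(W[...,0]-x[0])<x[1])&(abs(W[...,1]-y[0])<y[1])&(W[...,2]>z[0])&(W[...,2]<z[1])
c=W[258,225]
for n,A in(("top",W),("scene",S)):
    for lo,hi in((8,40),(40,75),(75,100),(100,150)):
        m=box(A,(c[0],60),(c[1],60),(lo,hi)); P=A[m]
        if len(P)>3: print(n,lo,len(P),P.mean(0).round(1),P.min(0).round(),P.max(0).round(), np.linalg.svd(P[:,:2]-P[:,:2].mean(0),full_matrices=0)[2][0].round(2))
c=W[205,352]
for n,A in(("top",W),("scene",S)):
    m=box(A,(c[0]+50,110),(c[1],80),(135,175)); print(n,m.sum())
    v,u=np.nonzero(m)
    P=A[m]; i=np.argsort(P[:,0])
    for k in i[::max(1,len(i)//45)]: print(u[k],v[k],P[k].round(0),end=';')
    print()
def crop(img,u,v,r,f): return cv2.resize(img[v-r:v+r,u-r:u+r,::-1],None,fx=f,fy=f,interpolation=cv2.INTER_CUBIC)
cv2.imwrite("pics/c1.png",np.vstack([np.hstack([crop(img,225,258,30,5),crop(img,350,190,30,5)]),np.hstack([crop(s["img"],400,285,30,5),crop(s["img"],265,255,30,5)])]))
E
```

```text
[476.11745251 111.319376    44.90582306] [ 615.71103255 -227.52325684   21.85156943] [452.3992346  324.13898493  88.23730613]
top 8 122 [467.2 106.1  27.4] [416.  58.   8.] [518. 171.  40.] [-0.83  0.56]
top 40 83 [472.1 114.7  52.2] [450.  98.  40.] [494. 126.  72.] [-0.96  0.29]
top 75 28 [467.4 117.5  90.2] [452. 109.  76.] [492. 126.  99.] [-0.96  0.29]
top 100 87 [472.1 115.6 133.7] [460. 110. 101.] [487. 124. 150.] [-0.96  0.28]
scene 8 169 [487.8 118.7  27.8] [462.  94.   8.] [502. 136.  39.] [-0.45  0.9 ]
scene 40 87 [479.4 115.9  55.4] [456. 104.  42.] [499. 125.  75.] [ 0.96 -0.29]
scene 75 40 [480.8 115.6  88.7] [459. 107.  75.] [497. 125. 100.] [ 0.95 -0.32]
scene 100 112 [482.1 116.1 128.9] [466. 107. 101.] [492. 123. 149.] [ 0.93 -0.38]
top 766
346 215 [ 556. -201.  156.];350 215 [ 557. -211.  149.];350 214 [ 559. -211.  153.];353 213 [ 561. -218.  154.];343 212 [ 565. -194.  152.];343 209 [ 571. -194.  156.];341 206 [ 579. -189.  157.];360 203 [ 585. -236.  157.];361 201 [ 591. -239.  152.];342 199 [ 598. -193.  151.];347 197 [ 602. -205.  153.];348 196 [ 603. -207.  1
[... 1556 characters left out ...]
269 264 [ 671. -174.  152.];249 251 [ 672. -234.  167.];268 263 [ 674. -173.  159.];256 256 [ 676. -209.  165.];259 258 [ 677. -199.  166.];255 256 [ 679. -210.  168.];260 262 [ 680. -194.  156.];254 257 [ 681. -211.  166.];259 263 [ 683. -195.  154.];263 265 [ 684. -182.  156.];260 265 [ 685. -191.  151.];260 266 [ 686. -191.  148.];250 256 [ 688. -218.  171.];257 262 [ 690. -195.  165.];255 261 [ 692. -200.  168.];241 255 [ 693. -243.  166.];249 259 [ 695. -216.  168.];243 263 [ 695. -239.  139.];251 262 [ 696. -210.  162.];246 262 [ 696. -227.  152.];253 263 [ 697. -202.  164.];252 269 [ 698. -208.  137.];246 264 [ 702. -222.  153.];243 265 [ 713. -221.  160.];242 270 [ 717. -225.  142.];
```

View pics/c1.png

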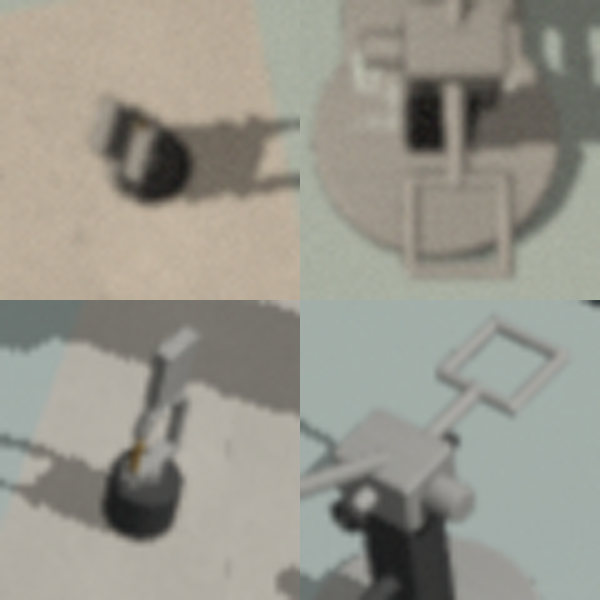

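The brass gate shows the hook opens along about (0.96,-0.28). The loop's bar is at about (560,-214,150), with its x near world +x. Moving above the weight.

apply_moves:
  delta_rot:
    - [0,0,0]
    - [0,0,0]
    - [0,0,0]
    - [0,0,0]
    - [0,0,0]
    - [0,0,0]
    - [0,0,0]
    - [0,0,0]
    - [0,0,0]
    - [0,0,0]
  dp:
    - [-18,20,0]
    - [-18,20,0]
    - [-18,20,0]
    - [-18,20,0]
    - [-18,20,0]
    - [-18,20,0]
    - [-18,20,0]
    - [-18,20,0]
    - [-18,20,0]
    - [-18,20,0]
  jaw: [1,1,1,1,1,1,1,1,1,1]

```text
time_s: 0.93
ee_pos: [378.3, 342.1, 404.4]
orientation: [[0.418, 0.909, -0.0], [0.909, -0.418, -0.0], [-0.0, -0.0, -1.0]]
ft_force: [0.1, 0.2, 0.9]
gripper_width: 85.5
```

apply_moves:
  delta_rot:
    - [0,0,-0.028]
    - [0,0,-0.028]
    - [0,0,-0.028]
    - [0,0,-0.028]
    - [0,0,-0.028]
    - [0,0,0]
    - [0,0,0]
    - [0,0,0]
    - [0,0,0]
    - [0,0,0]
  dp:
    - [-18,20,0]
    - [-18,20,0]
    - [-18,20,0]
    - [-18,20,0]
    - [-18,20,0]
    - [-18,20,0]
    - [-18,20,0]
    - [-18,20,0]
    - [-18,20,0]
    - [0,0,0]
  jaw: [1,1,1,1,1,1,1,1,1,1]

```text
time_s: 1.77
ee_pos: [496.0, 126.1, 404.7]
orientation: [[0.293, 0.956, 0.001], [0.956, -0.293, -0.002], [-0.001, 0.001, -1.0]]
ft_force: [-0.8, -0.7, -0.6]
gripper_width: 85.4
```

```bash
python3 - <<'E'
from h import *
s=manip.sense();print(s["time_s"],s["ee_pos"],s["orientation"].round(4).tolist())
c,W=snap("wrist");cv2.imwrite("pics/w1.png",c["img"][...,::-1]); np.savez("w1.npz",W=W,img=c["img"]); print(c["mount"],c["fx"])
m=(abs(W[...,0]-477)<50)&(abs(W[...,1]-116)<50)
for lo,hi in((25,60),(110,140),(143,152)):
    P=W[m&(W[...,2]>lo)&(W[...,2]<hi)]
    if len(P)>5: print(lo,len(P),np.median(P,0).round(1),np.percentile(P,3,axis=0).round(1),np.percentile(P,97,axis=0).round(1),cv2.minAreaRect(P[:,:2].astype(np.float32)))
E
```

```text
1.7667 [495.95943321 126.12539973 404.67407568] [[0.2932, 0.9561, 0.0008], [0.9561, -0.2932, -0.0018], [-0.0015, 0.0013, -1.0]]
[[ 9.99999506e-01 -8.82219608e-04 -4.56835099e-04  1.67298859e-01]
 [ 9.74678892e-04  9.60240993e-01  2.79170710e-01 -7.06808198e+01]
 [ 1.92381915e-04 -2.79171017e-01  9.60241379e-01  3.05945590e+01]
 [ 0.00000000e+00  0.00000000e+00  0.00000000e+00  1.00000000e+00]] 410.56097474380925
25 1258 [472.3 121.4  36.3] [454.7  96.7  33.4] [492.  133.6  55.2] ((473.76702880859375, 115.66915893554688), (40.94208908081055, 39.04004669189453), 37.45421600341797)
110 218 [463.8 119.3 126.2] [461.2 114.7 111.7] [484.6 122.5 139.7] ((473.238525390625, 119.45136260986328), (25.162662506103516, 8.214691162109375), 6.28589391708374)
143 779 [473.7 115.2 147. ] [462.4 109.  144.8] [485.6 121.2 148.2] ((474.5197448730469, 114.87982177734375), (10.094018936157227, 26.17123794555664), 75.24857330322266)
```

View pics/w1.png

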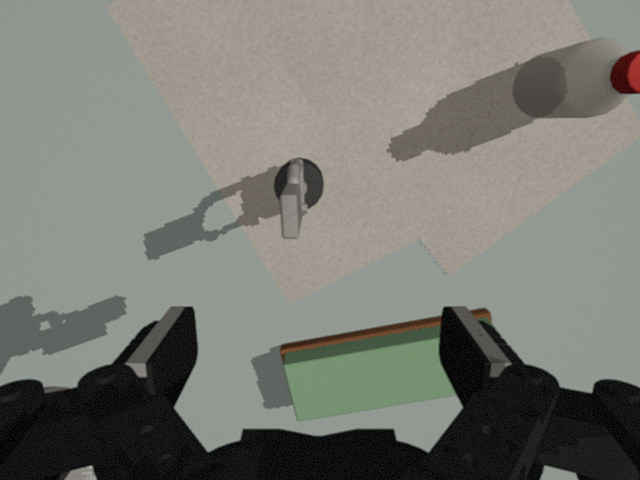

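Plate top: centre (474.1,115.0), 26x10 mm, axis -15°. Size and height (147) match. I'll turn, align and descend.

apply_moves:
  delta_rot:
    - [0,0,-0.036]
    - [0,0,0]
    - [0,0,0]
    - [0,0,0]
    - [0,0,0]
    - [0,0,0]
    - [0,0,0]
    - [0,0,0]
    - [0,0,0]
    - [0,0,0]
  dp:
    - [0,0,0]
    - [-8,-9,0]
    - [-8.2,-9.3,0]
    - [0,0,20]
    - [0,0,20]
    - [0,0,20]
    - [0,0,20]
    - [0,0,20]
    - [0,0,15]
    - [0,0,9.7]
  jaw: [1,1,1,1,1,1,1,1,1,1]

```text
time_s: 2.65
ee_pos: [471.2, 121.1, 278.2]
orientation: [[0.251, 0.968, -0.002], [0.968, -0.251, -0.001], [-0.001, -0.002, -1.0]]
ft_force: [-0.1, 0.4, -0.1]
gripper_width: 85.6
```

apply_moves:
  delta_rot:
    - [0,0,0]
    - [0,0,0]
  dp:
    - [0,0,0]
    - [0,0,0]
  jaw: [0.2,0.2]

```text
time_s: 2.82
ee_pos: [472.1, 120.7, 280.1]
orientation: [[0.251, 0.968, -0.001], [0.968, -0.251, -0.0], [-0.001, -0.001, -1.0]]
ft_force: [-1.0, -0.1, 0.6]
gripper_width: 64.2
```

```bash
python3 - <<'E'
from h import *
s=manip.sense();print(s["time_s"],s["ee_pos"],s["orientation"].round(4).tolist(),s["ft_force"],s["gripper_width"])
c,W=snap("wrist");cv2.imwrite("pics/w2.png",c["img"][...,::-1])
E
```

```text
2.8167 [472.05216823 120.72680561 280.0545387 ] [[0.2515, 0.9679, -0.0007], [0.9679, -0.2515, -0.0003], [-0.0005, -0.0006, -1.0]] [-1.01341888 -0.10859757  0.63930332] 64.24978064614194
```

View pics/w2.png

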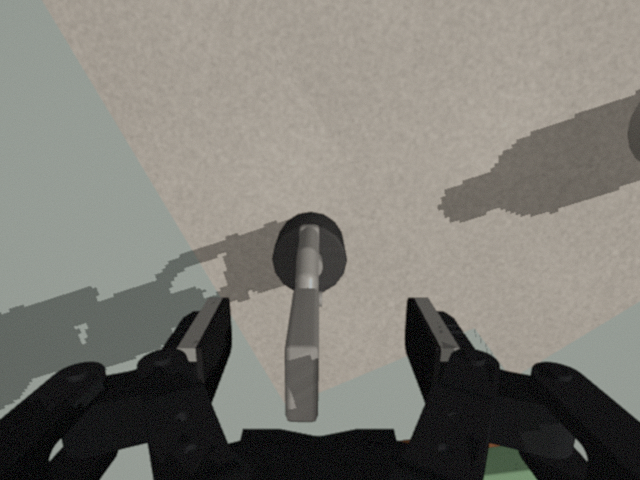

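The plate sits left of the finger midline (columns ~302 against ~317), agreeing with the pose reading: about 5 mm still to go. Correcting, then closing.

apply_moves:
  delta_rot:
    - [0,0,0]
    - [0,0,0]
    - [0,0,0]
  dp:
    - [-2.4,1.6,0]
    - [-2.4,1.6,0]
    - [0,0,0]
  jaw: [0.2,0.2,0.2]

```text
time_s: 3.12
ee_pos: [474.6, 114.2, 280.8]
orientation: [[0.253, 0.968, 0.001], [0.968, -0.253, 0.0], [0.001, 0.001, -1.0]]
ft_force: [0.3, 0.1, 0.1]
gripper_width: 51.2
```

apply_moves:
  delta_rot:
    - [0,0,0]
    - [0,0,0]
    - [0,0,0]
    - [0,0,0]
    - [0,0,0]
    - [0,0,0]
    - [0,0,0]
    - [0,0,0]
    - [0,0,0]
    - [0,0,0]
  dp:
    - [0,0,0]
    - [0,0,0]
    - [0,0,0]
    - [0,0,0]
    - [0,0,0]
    - [0,0,0]
    - [0,0,0]
    - [0,0,0]
    - [0,0,0]
    - [0,0,0]
  jaw: [-0.4,-0.6,-0.7,-0.8,-1,-1,-1,-1,-1,-1]
  grip_force: 70

```text
time_s: 3.95
ee_pos: [474.2, 114.9, 280.2]
orientation: [[0.252, 0.968, 0.0], [0.968, -0.252, 0.0], [0.0, 0.0, -1.0]]
ft_force: [-0.9, 0.9, 4.7]
gripper_width: 9.2
```

apply_moves:
  delta_rot:
    - [0,0,0]
    - [0,0,0]
    - [0,0,0]
    - [0,0,0]
    - [0,0,0]
    - [0,0,0]
    - [0,0,0]
    - [0,0,0]
    - [0,0,0]
    - [0,0,0]
  dp:
    - [0,0,-4]
    - [0,0,-8]
    - [0,0,-10]
    - [0,0,-10]
    - [0,0,-10]
    - [0,0,-10]
    - [0,0,-10]
    - [0,0,-10]
    - [0,0,-8]
    - [0,0,0]
  jaw: [-1,-1,-1,-1,-1,-1,-1,-1,-1,-1]

```text
time_s: 4.78
ee_pos: [474.6, 114.9, 362.1]
orientation: [[0.252, 0.968, 0.003], [0.968, -0.252, 0.001], [0.002, 0.002, -1.0]]
ft_force: [0.2, -0.1, -4.6]
gripper_width: 9.3
```

apply_moves:
  delta_rot:
    - [0,0,-0.025]
    - [0,0,-0.025]
    - [0,0,-0.025]
    - [0,0,-0.025]
    - [0,0,-0.025]
    - [0,0,-0.025]
    - [0,0,-0.025]
    - [0,0,-0.025]
    - [0,0,-0.025]
    - [0,0,-0.028]
  dp:
    - [0,0,0]
    - [0,0,0]
    - [0,0,0]
    - [0,0,0]
    - [0,0,0]
    - [0,0,0]
    - [0,0,0]
    - [0,0,0]
    - [0,0,0]
    - [0,0,0]
  jaw: [-1,-1,-1,-1,-1,-1,-1,-1,-1,-1]

```text
time_s: 5.62
ee_pos: [474.1, 114.8, 360.0]
orientation: [[-0.001, 1.0, -0.0], [1.0, 0.001, -0.0], [-0.0, -0.0, -1.0]]
ft_force: [0.4, -0.0, -3.8]
gripper_width: 8.9
```

apply_moves:
  delta_rot:
    - [0,0,0]
    - [0,0,0]
    - [0,0,0]
    - [0,0,0]
    - [0,0,0]
    - [0,0,0]
    - [0,0,0]
    - [0,0,0]
    - [0,0,0]
    - [0,0,0]
  dp:
    - [-10,0,0]
    - [-20,0,0]
    - [-20,0,0]
    - [-20,0,0]
    - [-20,0,0]
    - [-20,0,0]
    - [-20,0,0]
    - [-20,0,0]
    - [-20,0,0]
    - [-20,0,0]
  jaw: [-1,-1,-1,-1,-1,-1,-1,-1,-1,-1]

```text
time_s: 6.45
ee_pos: [473.4, -77.1, 360.1]
orientation: [[0.003, 1.0, 0.0], [1.0, -0.003, 0.0], [0.0, 0.0, -1.0]]
ft_force: [0.9, -0.4, -4.2]
gripper_width: 8.9
```

apply_moves:
  delta_rot:
    - [0,0,0]
    - [0,0,0]
    - [0,0,0]
    - [0,0,0]
    - [0,0,0]
    - [0,0,0]
    - [0,0,0]
    - [0,0,0]
    - [0,0,0]
    - [0,0,0]
  dp:
    - [-20,0,0]
    - [-20,0,0]
    - [-20,0,0]
    - [-20,0,0]
    - [-20,0,0]
    - [-20,0,0]
    - [-15,0,0]
    - [-5,0,0]
    - [0,0,0]
    - [0,0,0]
  jaw: [-1,-1,-1,-1,-1,-1,-1,-1,-1,-1]

```text
time_s: 7.28
ee_pos: [473.4, -214.9, 359.9]
orientation: [[0.002, 1.0, -0.0], [1.0, -0.002, 0.0], [0.0, -0.0, -1.0]]
ft_force: [-0.1, 0.6, -4.2]
gripper_width: 9.1
```

```bash
python3 - <<'E'
from h import *
s=manip.sense();print(s["time_s"],s["ee_pos"],s["orientation"].round(4).tolist(),s["ft_force"],s["gripper_width"])
for n in("wrist","scene","top"):
    c,W=snap(n);np.savez(n+"2.npz",W=W,img=c["img"]);cv2.imwrite(f"pics/{n}2.png",c["img"][...,::-1])
    m=(abs(W[...,0]-585)<40)&(abs(W[...,1]+214)<45)&(abs(W[...,2]-151)<10)
    v,u=np.nonzero(m);print(n,m.sum())
    if m.sum()>5: print(np.percentile(W[m],[1,50,99],axis=0).round(1).tolist(),u.min(),u.max(),v.min(),v.max())
E
```

```text
7.2833 [ 473.38430049 -214.91896911  359.89610035] [[0.0022, 1.0, -0.0004], [1.0, -0.0022, 0.0004], [0.0004, -0.0004, -1.0]] [-0.1105183   0.64563875 -4.15337213] 9.13938340140811
wrist 517
[[554.6, -227.0, 147.9], [556.3, -215.5, 152.2], [559.0, -203.6, 154.8]] 294 341 422 435
scene 189
[[560.2, -242.7, 147.1], [592.4, -214.7, 151.7], [622.7, -189.8, 155.6]] 262 288 229 247
top 0
```

View pics/wrist2.png

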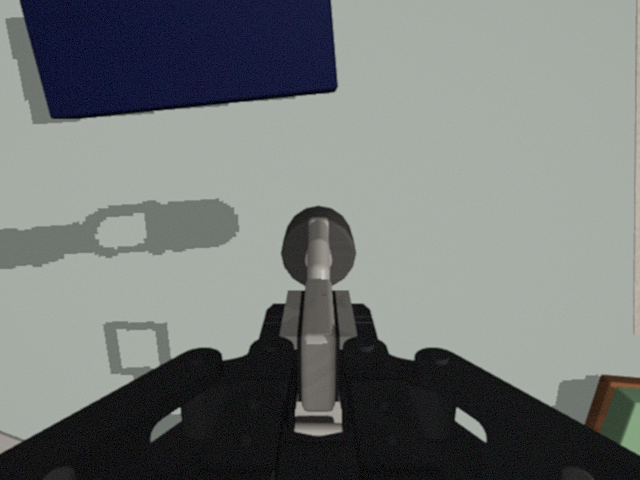

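The wrist shows the weight held straight; the loop bar peeks through the fingers at (294–341, 422–435). Fitting the loop's centre and yaw.

```bash
python3 - <<'E'
from h import *
W=np.load("wrist2.npz")["W"]
m=(abs(W[...,0]-565)<30)&(abs(W[...,1]+214)<45)&(abs(W[...,2]-151)<10)
P=W[m]; print("wrist yaw",np.polyfit(P[:,1],P[:,0],1))
for zz in range(146,157,2):
    q=P[abs(P[:,2]-zz)<1]; print(zz,len(q),q[:,0].mean() if len(q) else 0,end='; ')
print()
for n in("top","scene","scene2"):
    A=np.load(n+".npz")["W"]
    m=(abs(A[...,0]-585)<55)&(abs(A[...,1]+215)<45)&(abs(A[...,2]-152)<9)
    P=A[m]
    print(n,len(P),cv2.minAreaRect(P[:,:2].astype(np.float32)))
    L=P[(P[:,0]>568)&(P[:,0]<602)&(P[:,1]>-205)];R=P[(P[:,0]>568)&(P[:,0]<602)&(P[:,1]<-225)]
    F=P[(P[:,0]<572)&(abs(P[:,1]+215)<17)];B=P[(P[:,0]>598)&(P[:,0]<615)&(abs(P[:,1]+215)<17)]
    rod=P[(P[:,0]>613)&(abs(P[:,1]+215)<12)]
    for k,Q,a in(("L",L,0),("R",R,0),("rod",rod,0),("F",F,1),("B",B,1)):
        if len(Q)>4: print(k,len(Q),Q.mean(0).round(1),np.polyfit(Q[:,a],Q[:,1-a],1).round(3)[0])
E
```

```text
wrist yaw [1.43247987e-02 5.59521809e+02]
146 0 0; 148 29 556.2100169839816; 150 111 555.7301470519935; 152 211 556.3123446699169; 154 164 557.1043345372226; 156 2 556.7373149590544; 
top 280 ((596.989013671875, -215.12132263183594), (82.8818359375, 53.371665954589844), 0.43340590596199036)
L 40 [ 585.5 -192.5  154. ] -0.086
R 50 [ 586.4 -237.2  153.2] 0.068
rod 42 [ 626.2 -214.6  154.3] -0.041
F 41 [ 558.6 -214.1  153.6] 0.021
B 53 [ 606.  -215.7  153.5] 0.03
scene 212 ((600.0587768554688, -216.46109008789062), (54.345802307128906, 78.44489288330078), 89.11898040771484)
L 36 [ 584.2 -193.6  150.7] -0.017
R 29 [ 585.6 -238.9  152.1] 0.03
rod 40 [ 626.4 -216.6  151.7] -0.074
F 32 [ 564.2 -215.4  151.5] 0.028
B 37 [ 609.7 -213.8  151.9] -0.006
scene2 211 ((599.864501953125, -217.13052368164062), (53.37759780883789, 79.8304443359375), 88.21309661865234)
L 35 [ 585.  -193.1  151.2] -0.061
R 32 [ 584.9 -238.8  152. ] -0.045
rod 38 [ 627.3 -216.4  152.5] 0.011
F 29 [ 564.  -214.9  151.6] 0.031
B 34 [ 609.6 -214.6  151.8] 0.02
```

Loop bar centre is about (560,-215,150), yaw about -0.02. Nose is at z≈159 now. I'll lower to 156.5 and approach to just short of contact.

apply_moves:
  delta_rot:
    - [0,0,0.015]
    - [0,0,0]
    - [0,0,0]
    - [0,0,0]
    - [0,0,0]
    - [0,0,0]
    - [0,0,0]
    - [0,0,0]
    - [0,0,0]
    - [0,0,0]
  dp:
    - [0,0,2.7]
    - [0,8,0]
    - [0,10,0]
    - [0,10,0]
    - [0,10,0]
    - [0,8,0]
    - [0,5,0]
    - [0,4,0]
    - [0,0,0]
    - [0,0,0]
  jaw: [-1,-1,-1,-1,-1,-1,-1,-1,-1,-1]

```text
time_s: 8.27
ee_pos: [528.4, -216.3, 357.2]
orientation: [[0.017, 1.0, -0.001], [1.0, -0.017, -0.0], [-0.0, -0.001, -1.0]]
ft_force: [0.0, -0.9, -4.6]
gripper_width: 9.3
```

```bash
python3 - <<'E'
from h import *
s=manip.sense();print(s["time_s"],s["ee_pos"],s["orientation"].round(4).tolist(),s["ft_force"],s["gripper_width"])
c,W=snap("scene")
cv2.imwrite("pics/s3.png",cv2.resize(c["img"][180:280,240:360,::-1],None,fx=6,fy=6,interpolation=cv2.INTER_CUBIC))
E
```

```text
8.2667 [ 528.42526793 -216.29712886  357.18653836] [[0.0172, 0.9999, -0.0006], [0.9999, -0.0172, -0.0003], [-0.0003, -0.0006, -1.0]] [ 0.01477669 -0.86718178 -4.57408555] 9.299267281377057
```

View pics/s3.png

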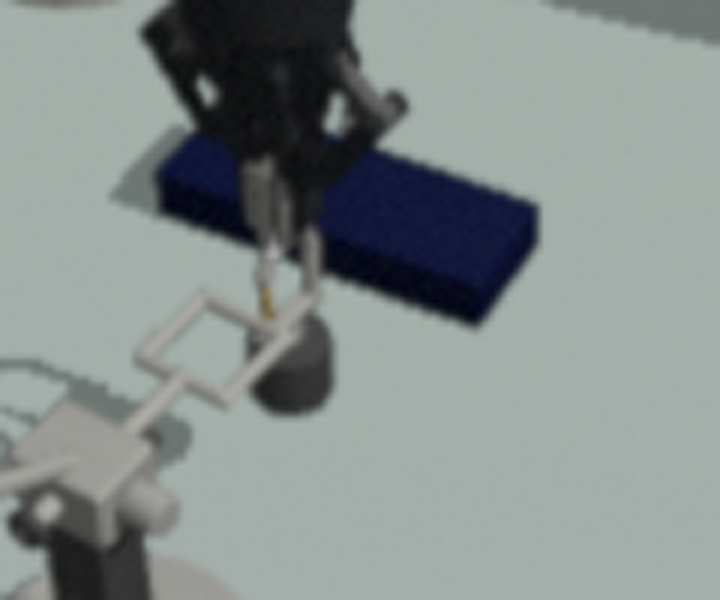

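The crop shows the hook mouth and brass gate at (265,300) facing the loop's front bar (205,290)–(315,300). Pushing slowly.

apply_moves:
  delta_rot:
    - [0,0,0]
    - [0,0,0]
    - [0,0,0]
    - [0,0,0]
    - [0,0,0]
    - [0,0,0]
    - [0,0,0]
    - [0,0,0]
    - [0,0,0]
    - [0,0,0]
  dp:
    - [1,1.5,0]
    - [0,1.5,0]
    - [0,1.5,0]
    - [0,1.5,0]
    - [0,1.5,0]
    - [0,1.5,0]
    - [0,1.5,0]
    - [0,1.5,0]
    - [0,0,0]
    - [0,0,0]
  jaw: [-1,-1,-1,-1,-1,-1,-1,-1,-1,-1]

```text
time_s: 9.15
ee_pos: [540.6, -215.3, 357.2]
orientation: [[0.017, 1.0, -0.0], [1.0, -0.017, -0.0], [-0.0, -0.0, -1.0]]
ft_force: [-1.1, 0.4, -2.8]
gripper_width: 9.2
```

apply_moves:
  delta_rot:
    - [0,0,0]
    - [0,0,0]
    - [0,0,0]
    - [0,0,0]
    - [0,0,0]
    - [0,0,0]
    - [0,0,0]
    - [0,0,0]
  dp:
    - [0,1.0,0]
    - [0,1.0,0]
    - [0,1.0,0]
    - [0,1.0,0]
    - [0,1.0,0]
    - [0,1.0,0]
    - [0,0,0]
    - [0,0,0]
  jaw: [-1,-1,-1,-1,-1,-1,-1,-1]

```text
time_s: 9.82
ee_pos: [546.5, -215.4, 357.2]
orientation: [[0.017, 1.0, -0.0], [1.0, -0.017, -0.0], [-0.0, -0.0, -1.0]]
ft_force: [-2.6, 0.9, -4.8]
gripper_width: 9.0
```

apply_moves:
  delta_rot:
    - [0,0,0]
    - [0,0,0]
    - [0,0,0]
    - [0,0,0]
    - [0,0,0]
    - [0,0,0]
    - [0,0,0]
    - [0,0,0]
  dp:
    - [0,1.0,0]
    - [0,1.0,0]
    - [0,1.0,0]
    - [0,1.0,0]
    - [0,1.0,0]
    - [0,1.0,0]
    - [0,0,0]
    - [0,0,0]
  jaw: [-1,-1,-1,-1,-1,-1,-1,-1]

```text
time_s: 10.48
ee_pos: [552.6, -215.5, 357.2]
orientation: [[0.017, 1.0, -0.0], [1.0, -0.017, -0.0], [-0.0, -0.0, -1.0]]
ft_force: [-4.5, 0.2, -5.9]
gripper_width: 9.2
```

apply_moves:
  delta_rot:
    - [0,0,0]
    - [0,0,0]
    - [0,0,0]
    - [0,0,0]
    - [0,0,0]
    - [0,0,0]
  dp:
    - [0,1.0,0]
    - [0,1.0,0]
    - [0,1.0,0]
    - [0,1.0,0]
    - [0,0,0]
    - [0,0,0]
  jaw: [-1,-1,-1,-1,-1,-1]

```text
time_s: 10.98
ee_pos: [556.6, -215.6, 357.4]
orientation: [[0.017, 1.0, -0.0], [1.0, -0.017, -0.0], [-0.0, -0.0, -1.0]]
ft_force: [-4.5, -0.1, -4.1]
gripper_width: 9.2
```

apply_moves:
  delta_rot:
    - [0,0,0]
    - [0,0,0]
    - [0,0,0]
    - [0,0,0]
    - [0,0,0]
  dp:
    - [0,1.0,0]
    - [0,1.0,0]
    - [0,1.0,0]
    - [0,0,0]
    - [0,0,0]
  jaw: [-1,-1,-1,-1,-1]

```text
time_s: 11.4
ee_pos: [559.4, -215.7, 357.3]
orientation: [[0.017, 1.0, -0.0], [1.0, -0.017, -0.0], [-0.0, -0.0, -1.0]]
ft_force: [-6.0, -0.6, -4.6]
gripper_width: 9.1
```

```bash
cat > loop.py <<'E'
from h import *
c,W=snap("scene")
P=W[(W[...,0]>590)&(W[...,0]<645)&(abs(W[...,1]+215)<17)&(abs(W[...,2]-152)<7)]
F=P[P[:,0]<650]
h,e=np.histogram(F[:,0],bins=np.arange(590,646,3)); print(dict(zip(e.astype(int),h)))
ref=np.load("scene.npz")["W"]
Q=ref[(ref[...,0]>590)&(ref[...,0]<645)&(abs(ref[...,1]+215)<17)&(abs(ref[...,2]-152)<7)]
print(dict(zip(e.astype(int),np.histogram(Q[:,0],bins=e)[0])))
# image shift of loop back bar
g0=cv2.cvtColor(np.load("scene.npz")["img"],cv2.COLOR_RGB2GRAY).astype(np.float32);g=cv2.cvtColor(c["img"],cv2.COLOR_RGB2GRAY)
R=np.array(c["R"]);t=np.array(c["t"]).ravel()
def px(p): q=R@np.array(p)+t; return np.array([c["fx"]*q[0]/q[2]+c["cx"],c["fy"]*q[1]/q[2]+c["cy"]])
best=[]
y0=np.linspace(-234,-198,25); xo=np.arange(-9,10,1.0)
def prof(g,d):
    pts=np.array([[px((606+o+d,y,150)) for y in y0 if abs(y+216)>6] for o in xo],np.float32)
    return cv2.remap(np.float32(g),pts[...,0],pts[...,1],cv2.INTER_LINEAR)
A=prof(g0,0)
for d in np.arange(-16,26,0.5): best.append((np.corrcoef(A.ravel(),prof(g,d).ravel())[0,1],d))
print("loop shift mm",sorted(best)[-4:])
s=manip.sense();print(s["time_s"],s["ee_pos"].round(2),s["ft_force"].round(2))
cv2.imwrite("pics/loop.png",cv2.resize(c["img"][195:265,240:330,::-1],None,fx=8,fy=8,interpolation=cv2.INTER_CUBIC))
E
python3 loop.py
```

```text
{np.int64(590): np.int64(0), np.int64(593): np.int64(0), np.int64(596): np.int64(1), np.int64(599): np.int64(1), np.int64(602): np.int64(0), np.int64(605): np.int64(0), np.int64(608): np.int64(0), np.int64(611): np.int64(0), np.int64(614): np.int64(0), np.int64(617): np.int64(0), np.int64(620): np.int64(8), np.int64(623): np.int64(18), np.int64(626): np.int64(5), np.int64(629): np.int64(7), np.int64(632): np.int64(4), np.int64(635): np.int64(2), np.int64(638): np.int64(6), np.int64(641): np.int64(2)}
{np.int64(590): np.int64(0), np.int64(593): np.int64(0), np.int64(596): np.int64(0), np.int64(599): np.int64(0), np.int64(602): np.int64(5), np.int64(605): np.int64(6), np.int64(608): np.int64(8), np.int64(611): np.int64(17), np.int64(614): np.int64(5), np.int64(617): np.int64(3), np.int64(620): np.int64(5), np.int64(623): np.int64(5), np.int64(626): np.int64(3), np.int64(629): np.int64(4), np.int64(632): np.int64(4), np.int64(635): np.int64(4), np.int64(638): np.int64(5), np.int64(641): np.int64(4)}
loop shift mm [(np.float64(0.8507324689638173), np.float64(14.5)), (np.float64(0.8730641590421137), np.float64(13.0)), (np.float64(0.8913770575992189), np.float64(14.0)), (np.float64(0.9004422195359642), np.float64(13.5))]
11.45 [ 559.43 -215.68  357.29] [-5.04 -0.48 -3.97]
```

The loop is in by 13.5 mm (5.4 N) and the bar has gone ~8 mm into the gate. Continuing.

apply_moves:
  delta_rot:
    - [0,0,0]
    - [0,0,0]
    - [0,0,0]
    - [0,0,0]
    - [0,0,0]
  dp:
    - [0,1.0,0]
    - [0,1.0,0]
    - [0,1.0,0]
    - [0,0,0]
    - [0,0,0]
  jaw: [-1,-1,-1,-1,-1]

```text
time_s: 11.87
ee_pos: [562.4, -215.7, 357.2]
orientation: [[0.017, 1.0, -0.001], [1.0, -0.017, 0.0], [0.0, -0.001, -1.0]]
ft_force: [-5.7, -0.1, -3.8]
gripper_width: 8.9
```

```bash
python3 loop.py | tail -2
```

```text
loop shift mm [(np.float64(0.8033715337831164), np.float64(16.0)), (np.float64(0.8275465067663946), np.float64(14.5)), (np.float64(0.8463554279685236), np.float64(15.5)), (np.float64(0.8515821714909361), np.float64(15.0))]
11.9167 [ 562.35 -215.74  357.24] [-6.48  0.14 -3.8 ]
```

apply_moves:
  delta_rot:
    - [0,0,0]
    - [0,0,0]
    - [0,0,0]
    - [0,0,0]
    - [0,0,0]
  dp:
    - [0,1.0,0]
    - [0,1.0,0]
    - [0,1.0,0]
    - [0,0,0]
    - [0,0,0]
  jaw: [-1,-1,-1,-1,-1]

```text
time_s: 12.33
ee_pos: [565.3, -215.8, 357.0]
orientation: [[0.017, 1.0, -0.001], [1.0, -0.017, 0.0], [0.0, -0.001, -1.0]]
ft_force: [-5.5, 0.3, -5.7]
gripper_width: 9.0
```

```bash
python3 loop.py | tail -2
```

```text
loop shift mm [(np.float64(0.7098820758747071), np.float64(17.5)), (np.float64(0.7596201453472377), np.float64(16.0)), (np.float64(0.7603690524702298), np.float64(17.0)), (np.float64(0.7769303758800927), np.float64(16.5))]
12.3833 [ 565.21 -215.82  357.  ] [-6.45 -0.76 -5.01]
```

apply_moves:
  delta_rot:
    - [0,0,0]
    - [0,0,0]
    - [0,0,0]
    - [0,0,0]
    - [0,0,0]
    - [0,0,0]
  dp:
    - [0,0,0.5]
    - [0,0.7,0.5]
    - [0,0.7,0]
    - [0,0.6,0]
    - [0,0,0]
    - [0,0,0]
  jaw: [-1,-1,-1,-1,-1,-1]

```text
time_s: 12.88
ee_pos: [567.2, -215.8, 356.0]
orientation: [[0.017, 1.0, -0.001], [1.0, -0.017, 0.0], [0.0, -0.001, -1.0]]
ft_force: [-5.3, 0.7, -5.1]
gripper_width: 9.4
```

```bash
python3 loop.py | tail -2
```

```text
loop shift mm [(np.float64(0.5538492378685855), np.float64(17.5)), (np.float64(0.56808473417916), np.float64(16.0)), (np.float64(0.5897718391183941), np.float64(17.0)), (np.float64(0.5917490961428379), np.float64(16.5))]
12.9333 [ 567.2  -215.8   356.03] [-6.07 -0.7  -5.93]
```

View pics/loop.png

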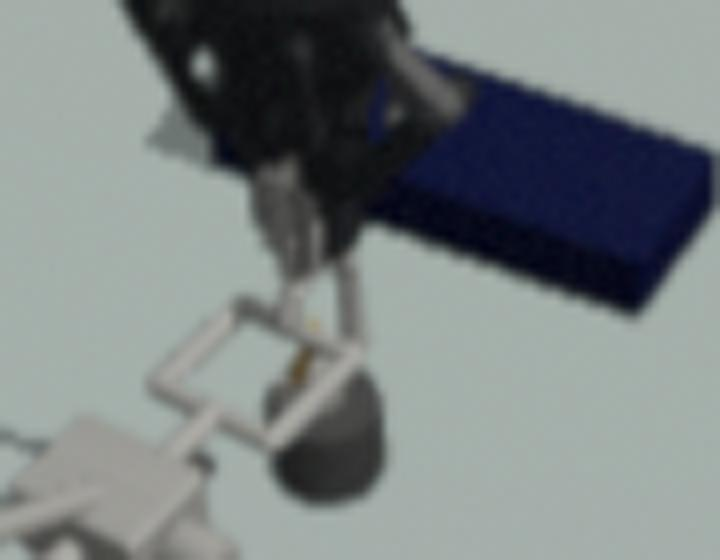

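The gate is folding: the brass shows on both sides of the bar at (300,365) and (313,325). Loop still at 16.5. Continuing with a bit more lowering.

apply_moves:
  delta_rot:
    - [0,0,0]
    - [0,0,0]
    - [0,0,0]
    - [0,0,0]
    - [0,0,0]
    - [0,0,0]
  dp:
    - [0,0.7,0.5]
    - [0,0.7,0.5]
    - [0,0.8,0]
    - [0,0.8,0]
    - [0,0,0]
    - [0,0,0]
  jaw: [-1,-1,-1,-1,-1,-1]

```text
time_s: 13.43
ee_pos: [570.3, -215.8, 354.9]
orientation: [[0.017, 1.0, -0.001], [1.0, -0.017, 0.0], [0.0, -0.001, -1.0]]
ft_force: [-6.0, 0.5, -6.1]
gripper_width: 9.2
```

```bash
python3 loop.py | tail -2
```

```text
loop shift mm [(np.float64(0.279337216387457), np.float64(17.0)), (np.float64(0.29730044812565776), np.float64(15.5)), (np.float64(0.30567573604760434), np.float64(16.5)), (np.float64(0.3139928422672748), np.float64(16.0))]
13.4833 [ 570.23 -215.77  354.86] [-6.07  0.69 -6.51]
```

apply_moves:
  delta_rot:
    - [0,0,0]
    - [0,0,0]
    - [0,0,0]
    - [0,0,0]
    - [0,0,0]
    - [0,0,0]
  dp:
    - [0,0.7,0.5]
    - [0,0.7,0.5]
    - [0,0.8,0]
    - [0,0.8,0]
    - [0,0,0]
    - [0,0,0]
  jaw: [-1,-1,-1,-1,-1,-1]

```text
time_s: 13.98
ee_pos: [574.2, -215.7, 355.0]
orientation: [[0.016, 1.0, 0.002], [1.0, -0.016, -0.0], [-0.0, 0.002, -1.0]]
ft_force: [-2.1, 0.8, -4.8]
gripper_width: 9.2
```

```bash
sed -i 's/np.linspace(-234,-198,25)/np.linspace(-236,-222,15)/' loop.py; python3 loop.py | tail -2
```

```text
loop shift mm [(np.float64(0.949052639394313), np.float64(3.5)), (np.float64(0.9804052830552769), np.float64(5.0)), (np.float64(0.9871032520162994), np.float64(4.0)), (np.float64(0.9987158067088361), np.float64(4.5))]
14.0333 [ 574.   -215.77  354.9 ] [-0.3   0.53 -4.63]
```

It snapped through: the loop sprang back to +4.5 mm and the bar rests against the hook's back. I'll move back to centre, lift 4 mm, then draw slowly.

apply_moves:
  delta_rot:
    - [0,0,0]
    - [0,0,0]
    - [0,0,0]
    - [0,0,0]
    - [0,0,0]
    - [0,0,0]
    - [0,0,0]
    - [0,0,0]
    - [0,0,0]
    - [0,0,0]
  dp:
    - [0,-1.5,-1]
    - [0,-1.5,-1]
    - [0,-1.5,-1]
    - [0,-1.5,-1]
    - [0,-1.5,0]
    - [0,-1.5,0]
    - [0,-1.5,0]
    - [0,-1.5,0]
    - [0,0,0]
    - [0,0,0]
  jaw: [-1,-1,-1,-1,-1,-1,-1,-1,-1,-1]

```text
time_s: 14.87
ee_pos: [561.5, -215.6, 358.3]
orientation: [[0.017, 1.0, 0.0], [1.0, -0.017, 0.0], [0.0, 0.0, -1.0]]
ft_force: [0.0, 0.3, -3.6]
gripper_width: 9.6
```

apply_moves:
  delta_rot:
    - [0,0,0]
    - [0,0,0]
    - [0,0,0]
    - [0,0,0]
    - [0,0,0]
    - [0,0,0]
    - [0,0,0]
    - [0,0,0]
    - [0,0,0]
    - [0,0,0]
  dp:
    - [0,-1.2,0]
    - [0,-1.2,0]
    - [0,-1.2,0]
    - [0,-1.2,0]
    - [0,-1.2,0]
    - [0,-1.2,0]
    - [0,-1.2,0]
    - [0,-1.2,0]
    - [0,0,0]
    - [0,0,0]
  jaw: [-1,-1,-1,-1,-1,-1,-1,-1,-1,-1]

```text
time_s: 15.7
ee_pos: [551.9, -215.5, 358.4]
orientation: [[0.017, 1.0, 0.0], [1.0, -0.017, 0.0], [0.0, 0.0, -1.0]]
ft_force: [-0.2, -0.0, -4.0]
gripper_width: 9.2
```

```bash
python3 loop.py | tail -2
```

```text
loop shift mm [(np.float64(0.9476467054188317), np.float64(-1.0)), (np.float64(0.9841704157705843), np.float64(0.5)), (np.float64(0.9859685746487412), np.float64(-0.5)), (np.float64(0.9996551362214695), np.float64(0.0))]
15.75 [ 551.96 -215.47  358.34] [-0.2  -0.51 -4.55]
```

View pics/loop.png

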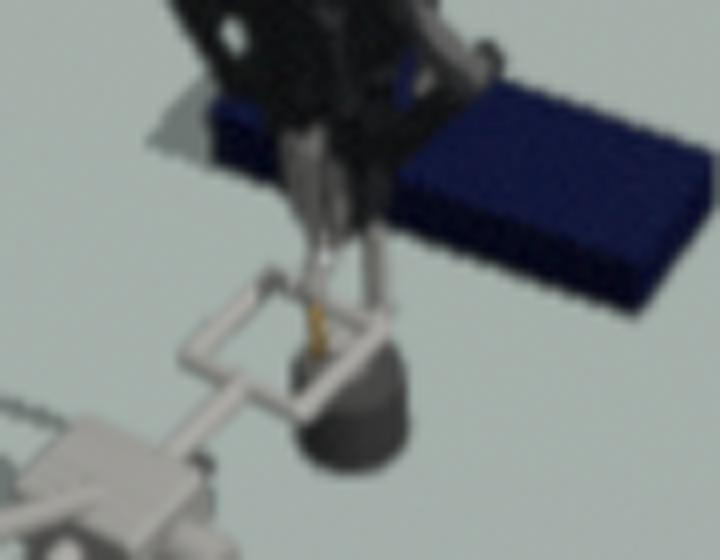

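The gate at (318,330) is shut in front of the bar, and the loop is at 0. Drawing back about 8 mm more.

apply_moves:
  delta_rot:
    - [0,0,0]
    - [0,0,0]
    - [0,0,0]
    - [0,0,0]
    - [0,0,0]
    - [0,0,0]
    - [0,0,0]
    - [0,0,0]
    - [0,0,0]
    - [0,0,0]
  dp:
    - [0,-1,0]
    - [0,-1,0]
    - [0,-1,0]
    - [0,-1,0]
    - [0,-1,0]
    - [0,-1,0]
    - [0,-1,0]
    - [0,0,0]
    - [0,0,0]
    - [0,0,0]
  jaw: [-1,-1,-1,-1,-1,-1,-1,-1,-1,-1]

```text
time_s: 16.58
ee_pos: [545.0, -215.4, 358.4]
orientation: [[0.017, 1.0, 0.0], [1.0, -0.017, -0.0], [-0.0, 0.0, -1.0]]
ft_force: [2.3, 0.3, -5.0]
gripper_width: 8.9
```

```bash
python3 loop.py | tail -2
```

```text
loop shift mm [(np.float64(0.9581676074709171), np.float64(-5.0)), (np.float64(0.960596381576491), np.float64(-6.5)), (np.float64(0.9856761881320584), np.float64(-5.5)), (np.float64(0.9856914093468642), np.float64(-6.0))]
16.6333 [ 544.98 -215.38  358.38] [ 2.15  0.34 -5.23]
```

apply_moves:
  delta_rot:
    - [0,0,0]
    - [0,0,0]
    - [0,0,0]
    - [0,0,0]
    - [0,0,0]
    - [0,0,0]
    - [0,0,0]
    - [0,0,0]
  dp:
    - [0,-0.8,0]
    - [0,-0.8,0]
    - [0,-0.7,0]
    - [0,0,0]
    - [0,0,0]
    - [0,0,0]
    - [0,0,0]
    - [0,0,0]
  jaw: [-1,-1,-1,-1,-1,-1,-1,-1]

```text
time_s: 17.3
ee_pos: [542.7, -215.3, 358.3]
orientation: [[0.017, 1.0, -0.0], [1.0, -0.017, -0.0], [-0.0, -0.0, -1.0]]
ft_force: [3.9, 1.0, -4.4]
gripper_width: 9.2
```

```bash
python3 loop.py | tail -2
```

```text
loop shift mm [(np.float64(0.9411987240937422), np.float64(-8.5)), (np.float64(0.97670030626455), np.float64(-7.0)), (np.float64(0.9773740925585873), np.float64(-8.0)), (np.float64(0.9902896407878167), np.float64(-7.5))]
17.35 [ 542.68 -215.34  358.35] [ 3.69  0.77 -5.23]
```

The gate holds (loop at -7.7 mm, 3.8 N). Now I'll centre the hook over the bar and lower it.

apply_moves:
  delta_rot:
    - [0,0,0]
    - [0,0,0]
    - [0,0,0]
    - [0,0,0]
    - [0,0,0]
    - [0,0,0]
    - [0,0,0]
    - [0,0,0]
    - [0,0,0]
    - [0,0,0]
  dp:
    - [0,1.5,0]
    - [0,2,0]
    - [0,2,0]
    - [0,2,0]
    - [0,2,0]
    - [0,2,0]
    - [0,2,0]
    - [0,2,0]
    - [0,1,0]
    - [0,0,0]
  jaw: [-1,-1,-1,-1,-1,-1,-1,-1,-1,-1]

```text
time_s: 18.18
ee_pos: [559.4, -215.6, 358.3]
orientation: [[0.017, 1.0, -0.0], [1.0, -0.017, -0.0], [-0.0, -0.0, -1.0]]
ft_force: [0.5, 0.3, -4.3]
gripper_width: 9.0
```

apply_moves:
  delta_rot:
    - [0,0,0]
    - [0,0,0]
    - [0,0,0]
    - [0,0,0]
    - [0,0,0]
    - [0,0,0]
    - [0,0,0]
    - [0,0,0]
    - [0,0,0]
    - [0,0,0]
  dp:
    - [0,0,2]
    - [0,0,2]
    - [0,0,2]
    - [0,0,2]
    - [0,0,2]
    - [0,0,2]
    - [0,0,2]
    - [0,0,2]
    - [0,0,1]
    - [0,0,0]
  jaw: [-1,-1,-1,-1,-1,-1,-1,-1,-1,-1]

```text
time_s: 19.02
ee_pos: [559.1, -215.6, 341.0]
orientation: [[0.017, 1.0, -0.0], [1.0, -0.017, 0.0], [0.0, -0.0, -1.0]]
ft_force: [-0.5, 0.0, -4.6]
gripper_width: 9.1
```

```bash
python3 loop.py | tail -2
```

```text
loop shift mm [(np.float64(0.9457910629278428), np.float64(-1.0)), (np.float64(0.9844433794941657), np.float64(0.5)), (np.float64(0.9849351322347522), np.float64(-0.5)), (np.float64(0.9993588571519023), np.float64(0.0))]
19.0667 [ 559.12 -215.62  341.23] [-0.32  0.19 -3.36]
```

Lowering in small steps until the weight's load passes to the bar.

apply_moves:
  delta_rot:
    - [0,0,0]
    - [0,0,0]
    - [0,0,0]
    - [0,0,0]
    - [0,0,0]
  dp:
    - [0,0,0.7]
    - [0,0,0.7]
    - [0,0,0.6]
    - [0,0,0]
    - [0,0,0]
  jaw: [-1,-1,-1,-1,-1]

```text
time_s: 19.48
ee_pos: [559.2, -215.6, 339.4]
orientation: [[0.017, 1.0, 0.0], [1.0, -0.017, -0.0], [-0.0, 0.0, -1.0]]
ft_force: [0.7, 0.1, -3.8]
gripper_width: 9.3
```

apply_moves:
  delta_rot:
    - [0,0,0]
    - [0,0,0]
    - [0,0,0]
    - [0,0,0]
  dp:
    - [0,0,0.4]
    - [0,0,0]
    - [0,0,0]
    - [0,0,0]
  jaw: [-1,-1,-1,-1]

```text
time_s: 19.82
ee_pos: [559.2, -215.7, 339.2]
orientation: [[0.017, 1.0, 0.0], [1.0, -0.017, -0.0], [-0.0, 0.0, -1.0]]
ft_force: [0.4, -0.2, -1.8]
gripper_width: 9.3
```

apply_moves:
  delta_rot:
    - [0,0,0]
    - [0,0,0]
    - [0,0,0]
    - [0,0,0]
  dp:
    - [0,0,0.3]
    - [0,0,0]
    - [0,0,0]
    - [0,0,0]
  jaw: [-1,-1,-1,-1]
  grip_force: 20

```text
time_s: 20.15
ee_pos: [559.3, -215.7, 339.0]
orientation: [[0.017, 1.0, 0.001], [1.0, -0.017, -0.0], [-0.0, 0.001, -1.0]]
ft_force: [0.5, 0.1, 2.2]
gripper_width: 9.4
```

apply_moves:
  delta_rot:
    - [0,0,0]
    - [0,0,0]
    - [0,0,0]
    - [0,0,0]
    - [0,0,0]
    - [0,0,0]
    - [0,0,0]
    - [0,0,0]
    - [0,0,0]
    - [0,0,0]
  dp:
    - [0,0,0]
    - [0,0,0]
    - [0,0,0]
    - [0,0,0]
    - [0,0,0]
    - [0,0,0]
    - [0,0,0]
    - [0,0,0]
    - [0,0,0]
    - [0,0,0]
  jaw: [-0.78,-0.74,-0.7,-0.65,-0.6,-0.5,-0.4,-0.3,-0.2,-0.1]

```text
time_s: 20.98
ee_pos: [559.1, -215.6, 338.6]
orientation: [[0.017, 1.0, -0.0], [1.0, -0.017, -0.0], [-0.0, -0.0, -1.0]]
ft_force: [0.4, 0.1, 0.4]
gripper_width: 39.0
```

```bash
python3 loop.py | tail -2; python3 -c "
from h import *
print(manip.sense()['gripper_width'])
c,W=snap('wrist');cv2.imwrite('pics/w4.png',c['img'][...,::-1])"
```

```text
loop shift mm [(np.float64(0.9440038451497399), np.float64(1.0)), (np.float64(0.9832622811882095), np.float64(-0.5)), (np.float64(0.9864972221819505), np.float64(0.5)), (np.float64(0.9994934128438487), np.float64(0.0))]
21.0333 [ 559.14 -215.63  338.65] [ 1.49 -0.49  0.25]
38.44934000409824
```

View pics/w4.png

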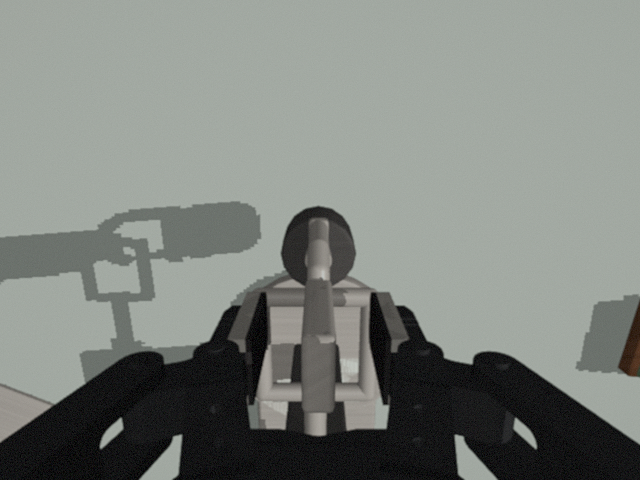

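The weight hangs upright on the bar (plate at (320,365), bar at row ~298) with the fingers clear on both sides. Retreating upward.

apply_moves:
  delta_rot:
    - [0,0,0]
    - [0,0,0]
    - [0,0,0]
    - [0,0,0]
    - [0,0,0]
    - [0,0,0]
    - [0,0,0]
    - [0,0,0]
    - [0,0,0]
    - [0,0,0]
  dp:
    - [0,0,-3]
    - [0,0,-8]
    - [0,0,-12]
    - [0,0,-15]
    - [0,0,-15]
    - [0,0,-15]
    - [0,0,-15]
    - [0,0,-15]
    - [0,0,-10]
    - [0,0,0]
  jaw: [-0.1,-0.1,-0.1,-0.1,-0.1,-0.1,-0.1,-0.1,-0.1,-0.1]

```text
time_s: 21.92
ee_pos: [559.4, -216.1, 449.7]
orientation: [[0.017, 1.0, 0.004], [1.0, -0.017, -0.001], [-0.001, 0.004, -1.0]]
ft_force: [0.4, -0.2, -0.1]
gripper_width: 38.5
```

apply_moves:
  delta_rot:
    - [0,0,0]
    - [0,0,0]
    - [0,0,0]
    - [0,0,0]
    - [0,0,0]
    - [0,0,0]
    - [0,0,0]
    - [0,0,0]
    - [0,0,0]
    - [0,0,0]
  dp:
    - [0,0,0]
    - [0,0,0]
    - [0,0,0]
    - [0,0,0]
    - [0,0,0]
    - [0,0,0]
    - [0,0,0]
    - [0,0,0]
    - [0,0,0]
    - [0,0,0]
  jaw: [-0.1,-0.1,-0.1,-0.1,-0.1,-0.1,-0.1,-0.1,-0.1,-0.1]

```text
time_s: 22.75
ee_pos: [559.1, -215.6, 446.6]
orientation: [[0.017, 1.0, -0.0], [1.0, -0.017, -0.0], [-0.0, -0.0, -1.0]]
ft_force: [-0.9, 0.3, 0.2]
gripper_width: 38.6
```

```bash
python3 loop.py | tail -2; python3 - <<'E'
from h import *
c,W=snap("wrist")
m=(abs(W[...,0]-559)<35)&(abs(W[...,1]+215)<30)&(W[...,2]>190)&(W[...,2]<215)
P=W[m];print(len(P),P.mean(0),cv2.minAreaRect(P[:,:2].astype(np.float32)))
E
```

```text
loop shift mm [(np.float64(0.9464383518382856), np.float64(-1.0)), (np.float64(0.9847341415133625), np.float64(0.5)), (np.float64(0.9852838604145038), np.float64(-0.5)), (np.float64(0.9995438224366666), np.float64(0.0))]
22.8 [ 559.16 -215.59  446.64] [ 0.09  0.68 -0.1 ]
916 [ 557.38698827 -215.77523155  204.63760529] ((559.0718994140625, -215.8631591796875), (9.5790433883667, 25.6585636138916), 88.67613220214844)
```

View pics/loop.png

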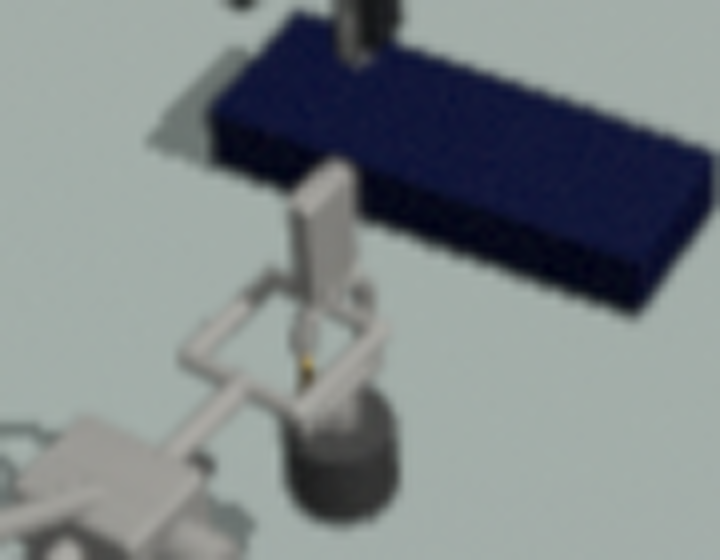

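The weight hangs free and upright with the gate shut. Plate top is at about z 205 (206 expected), and the loop is at 0.

```bash
python3 -c "
from rig import manip
print(manip.close_job())"
```

```text
the job is handed in; nothing more can be done
None
```

The balance weight is clipped onto the leftmost jig and hanging free by the top of its hook. I handed the job in at about 23 s, and it gave no verdict.

- **Clipping on:** I pushed the hook onto the loop's front bar in small steps. The loop went in by about 17 mm at most. Force read about 6.5 N at most, checked only at the end of each move. The gate then snapped shut behind the bar.
- **Proving the gate:** drawing the hook back pulled the loop out to about -7.7 mm with 3.8 N, and the gate held.
- **Final checks:**
  - The loop was back at 0 mm (±0.5).
  - The plate's top was at z ≈ 205 mm, where about 206 is expected with the bar home in the arch, and its centre was within about 1 mm of the bar.
  - The last picture showed the weight upright and the gate shut, with the gripper about 110 mm above and touching nothing.
- **Corrections and limits:**
  - My first alignment over the weight was about 5 mm off, and I corrected it before gripping.
  - The loop-travel reading was unreliable for a moment while the hook hid the back bar, so I went by the force there.
  - I did not measure the bottle, stone box and whetstone again at the end, but nothing came near them.

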